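Load the bobbin rack past the winder's spring gate

TASK

Load the bobbin rack into the bench bobbin winder: with one fingertip hold the chute's spring gate tipped open, clear of the rack, while you push the rack from behind along the chute, past the gate's turned-in flange, until it is fully home against the end stop; then let the gate spring shut behind the tray. Slide the rack on the chute floor without lifting or tipping it, and do not run it into the gate or let the gate rub on it. Leave the other things on the bench where they are.

Things in the scene. Friction and masses are not known exactly. Their poses are not given: they have to be found in the camera images.
- chute: Grey sheet-metal loading chute of a bench bobbin winder, fixed. Origin at bench level, on the lane's centre line below the gate flange's upstream face; x = push direction (to the winder), y = across, to the gate's side, z up. Base sheet 6 mm thick, x -245 to 100 mm, y -50 to 82 mm. Rails 3 mm thick, inner faces at y = -39 and 39 mm; tops 24 mm (-y rail) and 20 mm (+y rail) above the bench.
- finger_gap (a point): Point on the chute floor in the empty gap, 36 mm wide (chute y = 42 to 78 mm), between the +y rail and the shut gate, at chute x = -150, y = 60 mm, 6 mm above the bench. The gap runs along the whole gate: room for a fingertip beside the lane.
- end_stop (a point): Centre of the face of the dark end-stop plate that closes the lane (84 mm wide, top 36 mm above the bench); at chute x = 93, y = 0, 26 mm above the bench.
- winder (a point): Foot of the grey winder behind the end stop, at chute x = 178 mm, bench level. It fills chute x = 100 to 280, y = -80 to 80 mm, 126 mm high, with a thin post and wire to 207 mm; its small spindle, 95 mm above the bench at y = 25 mm, sticks out to chute x = 88 mm.
- gate: Spring gate: folded sheet-steel flap 3 mm thick along the chute's +y side, hinged along its lower edge. Origin on the hinge, at chute x = 0, y = 80 mm, 8 mm above the bench. Shut, its axes are the chute's and it stands upright. It opens by tipping outwards, top towards chute +y; the tilt of its z from vertical is the opening angle: 0 shut, at most 0.95 rad. Let go, it springs shut.
- flap (a point): Point on the flap's inner face, at gate x = -150 mm, half way up (26 mm above the hinge). The flap runs from gate x = -232 to 3 mm and is 52 mm high. A fingertip pressing outwards (chute +y) anywhere on this face tips it open and may slide along it; held so high, about 2.5 N starts it and 4 N holds it at 0.5 rad.
- flange_tip (a point): Lower free corner of the flange, on its upstream face. The flap's winder end (chute x = 0 to 3 mm) is turned in 62 mm as a flange; shut, it reaches to chute y = 18 mm, 26 to 58 mm above the bench, and blocks the rack, which cannot push it open. It swings up as the flap tips: above 0.3 rad it clears the tray, 0.45 to 0.6 rad gives good room.
- rack: Plywood bobbin rack in the lane, 0.2 to 0.4 kg: tray 85 mm long, 72 wide, 32 high with nine bobbins fixed below its rim. Origin: centre of the tray's underside; x to its front (push direction), z up. It starts upstream of the flange. Home, its front meets the end stop: origin at chute x = 50.5 mm; the flange then shuts between tray and push plate. It slides with 1 to 3 N.
- push_plate (a point): Centre of the rear face of the rack's upright push plate: 60 mm wide across the lane, 5 mm thick, from 2 to 52 mm above the rack's underside; this face is 87.5 mm behind the rack's origin. A stem 14 mm wide, its top 20 mm above the underside, joins it to the tray.
- spare_rack: bystander: a second, partly empty rack of the same shape, on the bench away from the chute; leave it
- thread_cone: bystander: grey cone of thread, 62 mm across the foot, 137 mm high, standing beyond the chute's -y side; origin under its centre
- screwdriver: bystander: screwdriver lying beyond the chute's -y side
- cup: bystander: yellow plastic cup, 72 mm across, 85 mm high, standing on the gate's side of the chute; origin under its centre
- shears: bystander: steel shears with black handles, about 200 mm long, lying on the gate's side of the chute
- hammer: bystander: hammer lying to the right of the chute
- bowl: bystander: wooden bowl, 120 mm across, 50 mm high, to the right
- drill: bystander: cordless drill standing on its battery, about 195 mm high, to the right

How it is judged (in metres and radians):
On the way, in this order (a step that is already met when the one before it is completed fails the run):
1. a finger holds the gate tipped open while the rack is still before the flange (angle between gate's own z axis and vertical above 0.35 rad and contact force between the fingers and gate above 0.3 N and x of rack in the frame of chute below -0.04 m), for 0.1 s.
2. the rack is half way past the flange with the gate still held open by a finger (angle between gate's own z axis and vertical above 0.3 rad and contact force between the fingers and gate above 0.3 N and x of rack in the frame of chute between -0.02 and 0.03 m), for 0.1 s.
3. the rack is home and the gate has shut behind it (angle between gate's own z axis and vertical below 0.06 rad and x of rack in the frame of chute above 0.0455 m), for 0.2 s.
At the end, for the whole second after the job is handed in: The rack lies flat in the chute at rest, its front within 5 mm of the end stop, and the gate is shut behind the tray (within 0.06 rad) (all of step 3 and z of rack in the frame of chute below 0.01 m and angle between rack's own z axis and vertical below 0.06 rad and linear speed of rack below 0.01 m/s); the robot touches nothing.
It fails at once if the rack is lifted or tipped (more than 8 mm off the chute floor, or 0.2 rad) (z of rack in the frame of chute above 0.014 m or angle between rack's own z axis and vertical above 0.2 rad).
It fails at once if the rack is run into the gate, or the gate rubs on it (over 0.8 N) (contact force between gate and rack above 0.8 N).
It fails at once if another thing on the bench is moved more than 20 mm or tipped (distance of any of spare_rack, thread_cone, screwdriver, cup, shears, hammer, bowl, drill from where it was at the start of the episode above 0.02 m or angle between any of thread_cone, cup, drill's own z axis and vertical above 0.3 rad).
It also fails if it takes over 45 s, if anything falls off the work surface, if the arm or the gripper's body presses on something with over 40 N, if the wrist force passes 120 N, or if a joint passes its speed limit or range.

ROBOT

A 6-joint arm with a two-finger parallel gripper is mounted at the origin on the work surface. World frame = base frame: x ahead of the robot, y to its left, z up, the work surface at z = 0. Lengths are in mm, angles in degrees, forces in N, time in s.
With the tool pointing down it reaches from about 300 to 850 mm from the base axis. Payload 4.2 kg.
Tool frame: the origin (TCP) lies at the very end of the fingers, on their centre line; the grasp point (between the pads) lies 19 mm behind it (env.grasp_offset is the distance from the TCP to the grasp point, in mm); z points along the fingers, y is the line along which they close (so a half turn about z gives the same grasp; the last joint's range is limited). The gripper opens to 91 mm and grips with 3 to 60 N. Pads are 32 mm wide; open, the fingers measure 118 mm over their backs; the gripper's body (76 mm by 178 mm) begins 60 mm behind the grasp point.
Start: joints at [74.943, 18.312, 89.639, -0, 72.044, -1.146], TCP at [138.244, 558.15, 213.976] pointing down, gripper open.
Joint ranges: [-177.97, 177.97], [-48.28, 115.42], [12.27, 149.76], [-77.06, 257.06], [2.81, 150.46], [-146.56, 146.56]. Speed limits (degrees/s): [147.25, 147.25, 180, 180, 180, 180].

INTERFACE

Orientations are given as [roll, pitch, yaw] about the fixed x, y, z axes, in that order (R = Rz(yaw) Ry(pitch) Rx(roll)).
In Python, from workcell import env gives the robot as it stands. The module is installed in compiled form; this text tells all that it offers.
- The arm moves only by the tool send_rows, never from a script. Its argument "motion" is a list of rows, each an object of numbers: "tx", "ty", "tz": the shift along the tool's x, y, z in units of 500 mm (1.0 is 500 mm); "rx", "ry", "rz": the turn, a rotation vector about the tool's x, y, z in units of 30 degrees (1.0 is 30 degrees); "gripper": the closure, from -1 (fully open) to 1 (shut). In form: [{"tx": .., "ty": .., "tz": .., "rx": .., "ry": .., "rz": .., "gripper": ..}, ...]. A call has 1 to 12 rows; each row shifts and turns the commanded pose from where the row before left it, along the tool's axes as they then stand; what a row does not reach is not made up. A row lasts 1/8 s, in which the tool goes at most 62.5 mm and 10.7 degrees, less where a joint would pass 70% of its speed; a pose out of reach is approached as far as the arm can. A call with a number of a shift or a turn outside -1 to 1 is refused whole. A call with a gripper value outside its range is refused whole. The fingers move at their own pace and stop on an object; "grip_force" is the grip in N (left out, the last holds). Time passes only in rows, so rows that do not move let the fingers close. It gives the time, the measured TCP pose, the force, the opening and the grip force at its end, in the units of the state.
- env.state(): the state, without advancing time (a new reading comes with each control period).
- env.grab_frame(name): name is "side" or "top" or "wrist"; returns a dict with "frame" (384x512x3 uint8, red, green, blue), "vertical_fov" (degrees; the focal length in pixels is half the picture's height over the tangent of half this angle, whatever the lens; pixels are square), "cx", "cy" (the principal point, pixels), "rvec" (rotation vector, rad) and "tvec" (3), from world to camera coordinates, as OpenCV has them; the wrist camera has in their place "T_tool_cam" (4x4, takes a point from camera to tool coordinates, whose origin is the TCP and whose axes are the flange's). Camera axes: x right, y down, z forward; pixel columns grow to the right and rows downward; lengths in mm; the calibration is good to about 2 mm. A picture is of the moment at which its call begins: read the wrist's pose just before it. There is no depth.
- env.job_done(): hands the job in; it is judged then, once.
The state is a dict: "time_s": time; "qpos": joint angles; "qvel": joint speeds; "effort": joint torques, N m; "ee_pos": TCP position; "ee_rot": TCP orientation; "force": force on the tool from outside, world axes, zero at the start; "torque": the same for the moment, N m; "gripper_width": finger opening in mm; "gripper_force": force on a finger pad.
Only numpy, scipy, OpenCV 4.12 (cv2) and the standard library are available. Lean on these libraries where they do the work, as an engineer would, in place of code of your own. Each camera call takes 0.05 s, during which the arm holds its last target. There are 200 camera calls.

## Working session

There is one attempt and no reset: what is moved stays moved. The work goes in short steps, Python scripts to look and compute and a tool call to move; the robot and the scene stay as the last step left them, time stands still between calls to the robot, and variables do not carry over. Pictures are saved under pics/ and viewed, at most 13 in all, crops included, and the job is handed in when it is done.

Besides the shell and the picture viewer there is one more tool, called as name(argument=value, ...), one argument or row to a line, values as JSON. send_rows: Moves the arm, as the interface text tells. Shifts and turns lie within -1 to 1; 1 stands for 500 mm of shift or 30 degrees of turn. Its arguments: {"type":"object","properties":{"motion":{"type":"array"},"grip_force":{"type":"number"}},"required":["motion"]}

```bash
mkdir -p pics; cat > h.py <<'E'
import numpy as np, cv2
from workcell import env
def grab(n):
    d=env.grab_frame(n); f=d["frame"]; H=f.shape[0]
    fl=H/2/np.tan(np.radians(d["vertical_fov"])/2)
    K=np.array([[fl,0,d["cx"]],[0,fl,d["cy"]],[0,0,1.]])
    if "rvec" in d:
        R=cv2.Rodrigues(np.array(d["rvec"],float))[0]; t=np.array(d["tvec"],float).ravel()
    else: R=t=None
    return f,K,R,t
def plane(uv,z,K,R,t):
    uv=np.atleast_2d(np.array(uv,float)); c=-R.T@t
    r=(R.T@np.linalg.inv(K)@np.c_[uv,np.ones(len(uv))].T).T
    return c+r*((z-c[2])/r[:,2])[:,None]
E
python3 - <<'E'
from h import *
for n in("top","side"):
    f,K,R,t=grab(n); np.savez(n,f=f,K=K,R=R,t=t)
    cv2.imwrite(f"pics/{n}.png",cv2.resize(f[...,::-1],(800,600)))
    print(n,K[0,0],K[:2,2],-R.T@t,R[2])
print(env.state())
E
```

```text
top 440.1619248783005 [260.33991851 183.68111238] [ 361.3833415    -2.92402855 1431.74281075] [ 0.14476578  0.01997011 -0.9892644 ]
side 382.60266331735954 [250.27339456 189.81254157] [  333.37080018 -1029.70976086   923.78225331] [ 0.1435211   0.75894937 -0.63513585]
{'time_s': 0.1, 'qpos': array([ 7.49424120e+01,  1.83477877e+01,  8.96984128e+01, -3.01830858e-03,
        7.20436956e+01, -1.14622127e+00]), 'qvel': array([-0.03526986, -0.16373715, -0.09948528,  0.03933729, -0.04475701,
       -0.03072566]), 'effort': array([-3.44406556e-05, -4.13332415e+01, -2.32511115e+01,  7.28493906e-02,
        4.21574665e-02, -4.37191215e-05]), 'ee_pos': array([138.14541168, 557.70247266, 213.21305847]), 'ee_rot': array([-1.79910064e+02,  1.07097421e-03,  1.66089567e+02]), 'force': array([ 0.07643272, -0.43362795,  0.30029863]), 'torque': array([-0.00164824, -0.04498576,  0.02339441]), 'gripper_force': 0.0, 'gripper_width': 91.15595616247094}
```

View pics/top.png

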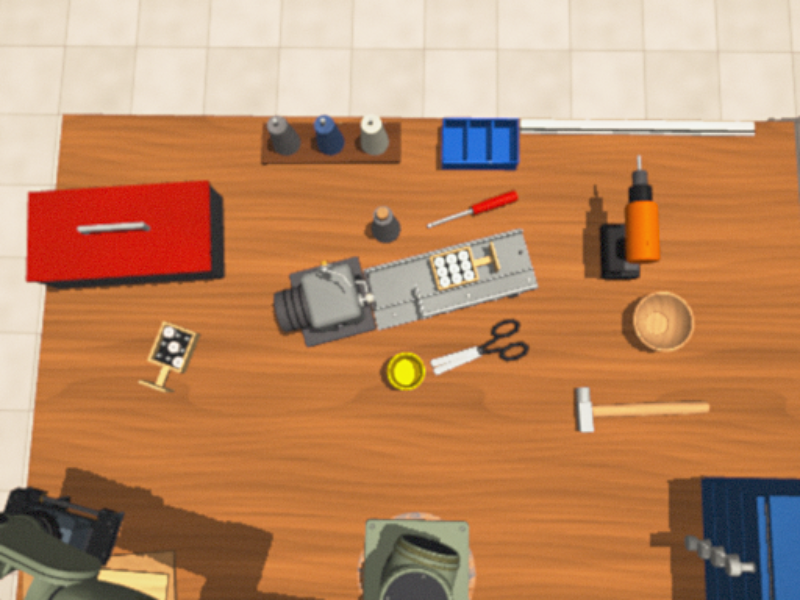

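View pics/side.png

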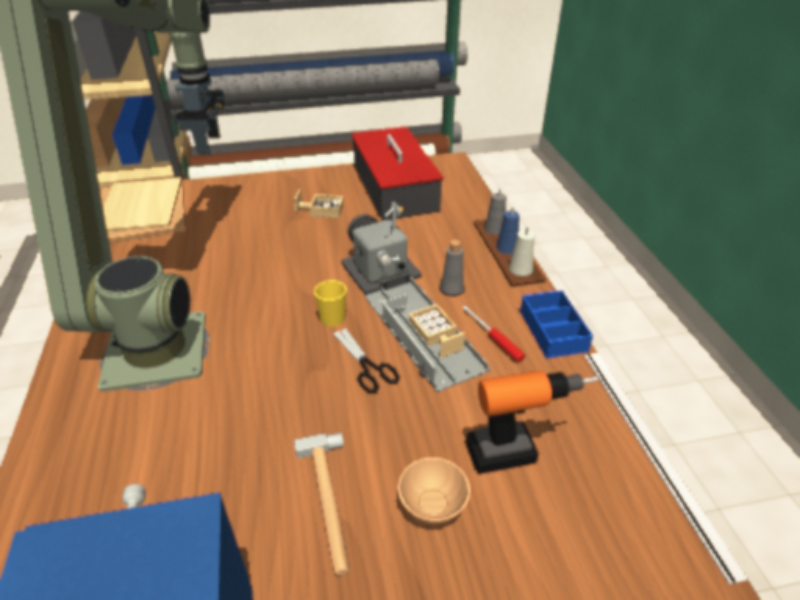

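The top view shows the chute at about (370–535, 232–325) px, with the push direction to the left and the gate facing the robot. The side view agrees. I'll zoom in on the chute in the raw top frame.

```bash
python3 - <<'E'
from h import *
f=np.load("top.npz")["f"]
c=f[140:225,225:355]  # origin (225,140)
cv2.imwrite("pics/crop.png",cv2.resize(c[...,::-1],None,fx=6,fy=6,interpolation=cv2.INTER_CUBIC))
E
```

```text
(no output)
```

View pics/crop.png

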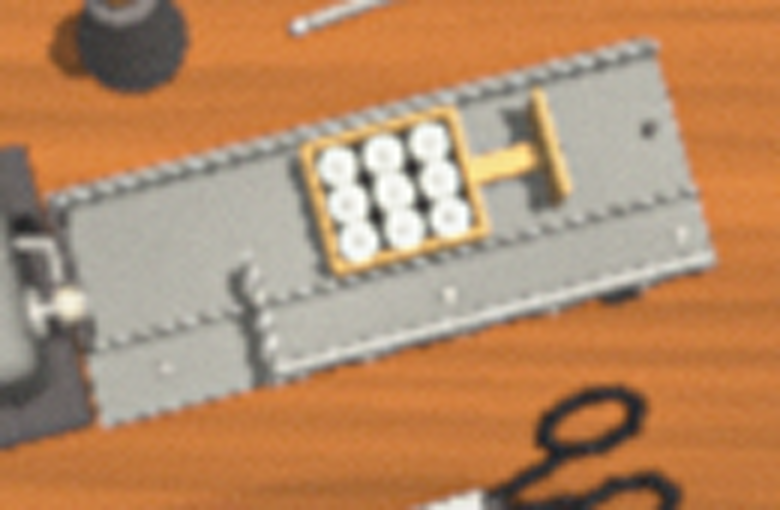

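```bash
python3 - <<'E'
from h import *
d=np.load("top.npz");K,R,t=d["K"],d["R"],d["t"]
W=lambda u,v,z: plane([225+(u+.5)/6-.5,140+(v+.5)/6-.5],z,K,R,t)[0]
P=[((100,425),(100,82,6)),((688,192),(-245,40.5,20)),((655,42),(-245,-41,24)),((245,262),(1.5,18,58)),((268,378),(1.5,81,60)),((92,345),(97,40.5,20)),((712,262),(-232,81,60))]
w=np.array([W(*a,c[2])[:2] for a,c in P]); c=np.array([c[:2] for _,c in P])
wm,cm=w.mean(0),c.mean(0); U,S,V=np.linalg.svd((c-cm).T@(w-wm)); M=V.T@np.diag([1,np.sign(np.linalg.det(V.T@U.T))])@U.T
o=wm-M@cm; print("origin",o,"yaw",np.degrees(np.arctan2(M[1,0],M[0,0])))
print((w-(c@M.T+o))@M)
ch=lambda u,v,z:(W(u,v,z)[:2]-o)@M
print("plate",ch(540,92,58),ch(567,198,58),"tray",[ch(u,v,38) for u,v in((303,147),(455,108),(487,235),(335,272))])
np.savez("chute",o=o,M=M)
a=np.arctan2(M[1,0],M[0,0])
for x in(-205,-53): print(M@[x,48]+o)
cv2.imwrite
E
```

```text
origin [584.9287708   12.64132937] yaw 105.64334783790116
[[-1.20786414 -2.01370643]
 [ 4.34312414 -1.03038672]
 [-0.43653801 -3.16580361]
 [ 0.44839433  3.13873743]
 [ 4.38692145  2.64126318]
 [-5.1491539  -2.06439193]
 [-2.38488387  2.49428809]]
plate [-172.23226895  -27.24650954] [-170.6458217    31.23698203] tray [array([-44.57472363, -34.1980257 ]), array([-128.9734468 ,  -34.01246385]), array([-127.20560226,   36.94504892]), array([-43.69895739,  35.63910524])]
[ 593.98467608 -197.70835705]
[552.99811377 -51.3386139 ]
```

send_rows(
  motion=[
    {"tx":-0.081,"ty":-0.078,"gripper":-0.54},
    {"tx":-0.081,"ty":-0.078,"gripper":-0.54},
    {"tx":-0.081,"ty":-0.078,"gripper":-0.54},
    {"tx":-0.081,"ty":-0.078,"gripper":-0.54},
    {"tx":-0.081,"ty":-0.078,"gripper":-0.54},
    {"tx":-0.081,"ty":-0.078,"gripper":-0.54},
    {"tx":-0.081,"ty":-0.078,"gripper":-0.54},
    {"tx":-0.081,"ty":-0.078,"gripper":-0.54},
  ],
)

```text
invalid input at $.motion[0]: expected keys tx, ty, tz, rx, ry, rz, gripper
```

send_rows(
  motion=[
    {"tx":-0.081,"ty":-0.078,"gripper":-0.54},
    {"tx":-0.081,"ty":-0.078,"gripper":-0.54},
    {"tx":-0.081,"ty":-0.078,"gripper":-0.54},
    {"tx":-0.081,"ty":-0.078,"gripper":-0.54},
    {"tx":-0.081,"ty":-0.078,"gripper":-0.54},
    {"tx":-0.081,"ty":-0.078,"gripper":-0.54},
    {"tx":-0.081,"ty":-0.078,"gripper":-0.54},
    {"tx":-0.081,"ty":-0.078,"gripper":-0.54},
  ],
)

```text
invalid input at $.motion[0]: expected keys tx, ty, tz, rx, ry, rz, gripper
```

send_rows(
  motion=[
    {"rz":0.336,"gripper":-0.54},
    {"rz":0.336,"gripper":-0.54},
    {"rz":0.336,"gripper":-0.54},
    {"rz":0.336,"gripper":-0.54},
    {"rz":0.336,"gripper":-0.54},
    {"rz":0.336,"gripper":-0.54},
    {"gripper":-0.54},
  ],
)

```text
invalid input at $.motion[0]: expected keys tx, ty, tz, rx, ry, rz, gripper
```

```bash
python3 - <<'E'
from h import *
from scipy.spatial.transform import Rotation as Ro
s=env.state(); d=env.grab_frame("wrist"); f=d["frame"]
T=np.array(d["T_tool_cam"]); fl=192/np.tan(np.radians(d["vertical_fov"])/2)
print(s["ee_pos"],s["ee_rot"],s["gripper_width"],s["time_s"],fl,d["cx"],d["cy"],T)
Rw=Ro.from_euler("xyz",s["ee_rot"],degrees=True).as_matrix()
Rc=(Rw@T[:3,:3]).T; c=Rw@T[:3,3]+s["ee_pos"]
np.savez("wrist",f=f,K=np.array([[fl,0,d["cx"]],[0,fl,d["cy"]],[0,0,1]]),R=Rc,t=-Rc@c)
cv2.imwrite("pics/wrist1.png",cv2.resize(f[...,::-1],(800,600)))
E
```

```text
[138.14541168 557.70247266 213.21305847] [-1.79910064e+02  1.07097421e-03  1.66089567e+02] 91.15595616247094 0.1 286.09986702623075 256.3549784716623 189.9411559462915 [[-9.82236670e-05 -9.61920394e-01 -2.73329740e-01  7.72737662e+01]
 [ 9.99999750e-01 -2.86018421e-04  6.47215739e-04 -3.41768766e-01]
 [-7.00747359e-04 -2.73329608e-01  9.61920181e-01 -1.70620447e+02]
 [ 0.00000000e+00  0.00000000e+00  0.00000000e+00  1.00000000e+00]]
```

View pics/wrist1.png

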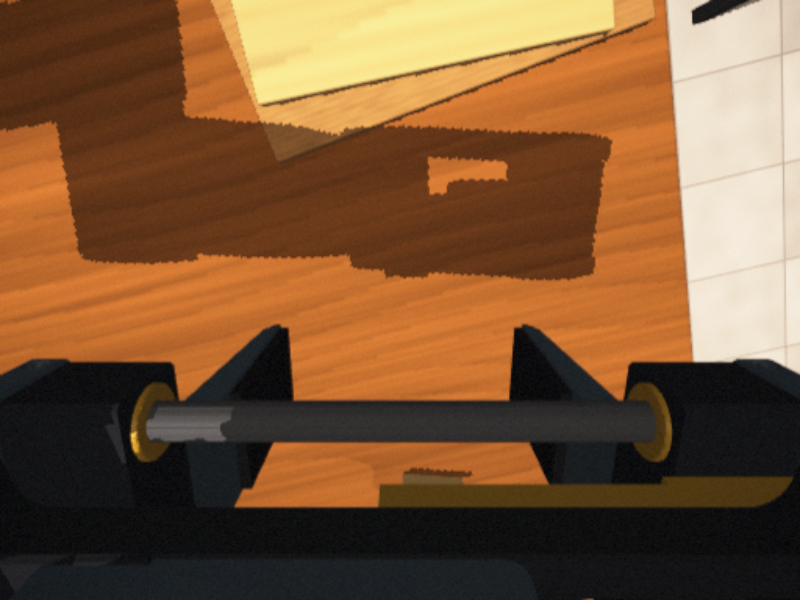

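The moves were refused because every key is required. The picture shows only the bench and the open fingers, with tips near (285, 330) and (525, 330). I'll resend the moves with all keys filled in.

send_rows(
  motion=[
    {"tx":-0.081,"ty":-0.078,"tz":0,"rx":0,"ry":0,"rz":0,"gripper":-0.54},
    {"tx":-0.081,"ty":-0.078,"tz":0,"rx":0,"ry":0,"rz":0,"gripper":-0.54},
    {"tx":-0.081,"ty":-0.078,"tz":0,"rx":0,"ry":0,"rz":0,"gripper":-0.54},
    {"tx":-0.081,"ty":-0.078,"tz":0,"rx":0,"ry":0,"rz":0,"gripper":-0.54},
    {"tx":-0.081,"ty":-0.078,"tz":0,"rx":0,"ry":0,"rz":0,"gripper":-0.54},
    {"tx":-0.081,"ty":-0.078,"tz":0,"rx":0,"ry":0,"rz":0,"gripper":-0.54},
    {"tx":-0.081,"ty":-0.078,"tz":0,"rx":0,"ry":0,"rz":0,"gripper":-0.54},
    {"tx":-0.081,"ty":-0.078,"tz":0,"rx":0,"ry":0,"rz":0,"gripper":-0.54},
  ],
)

```text
time_s: 1.15
ee_pos: [378.4, 175.8, 214.0]
ee_rot: [180.0, 0.0, 166.1]
force: [0.9, 0.7, -0.5]
gripper_width: 70.3
gripper_force: 0.0
```

send_rows(
  motion=[
    {"tx":-0.081,"ty":-0.078,"tz":0,"rx":0,"ry":0,"rz":0,"gripper":-0.54},
    {"tx":-0.081,"ty":-0.078,"tz":0,"rx":0,"ry":0,"rz":0,"gripper":-0.54},
    {"tx":-0.081,"ty":-0.078,"tz":0,"rx":0,"ry":0,"rz":0,"gripper":-0.54},
    {"tx":-0.081,"ty":-0.078,"tz":0,"rx":0,"ry":0,"rz":0,"gripper":-0.54},
    {"tx":-0.081,"ty":-0.078,"tz":0,"rx":0,"ry":0,"rz":0,"gripper":-0.54},
    {"tx":-0.081,"ty":-0.078,"tz":0,"rx":0,"ry":0,"rz":0,"gripper":-0.54},
    {"tx":-0.081,"ty":-0.078,"tz":0,"rx":0,"ry":0,"rz":0,"gripper":-0.54},
    {"tx":-0.081,"ty":-0.078,"tz":0,"rx":0,"ry":0,"rz":0,"gripper":-0.54},
  ],
)

```text
time_s: 2.15
ee_pos: [617.9, -205.0, 213.5]
ee_rot: [180.0, -0.0, 166.1]
force: [0.5, -0.3, -0.4]
gripper_width: 70.1
gripper_force: 0.0
```

send_rows(
  motion=[
    {"tx":0,"ty":0,"tz":0,"rx":0,"ry":0,"rz":0.336,"gripper":-0.54},
    {"tx":0,"ty":0,"tz":0,"rx":0,"ry":0,"rz":0.336,"gripper":-0.54},
    {"tx":0,"ty":0,"tz":0,"rx":0,"ry":0,"rz":0.336,"gripper":-0.54},
    {"tx":0,"ty":0,"tz":0,"rx":0,"ry":0,"rz":0.336,"gripper":-0.54},
    {"tx":0,"ty":0,"tz":0,"rx":0,"ry":0,"rz":0.336,"gripper":-0.54},
    {"tx":0,"ty":0,"tz":0,"rx":0,"ry":0,"rz":0.336,"gripper":-0.54},
    {"tx":0,"ty":0,"tz":0,"rx":0,"ry":0,"rz":0,"gripper":-0.54},
  ],
)

```text
time_s: 3.02
ee_pos: [617.1, -203.3, 213.5]
ee_rot: [-180.0, -0.0, 105.7]
force: [-0.5, -0.8, -0.9]
gripper_width: 70.2
gripper_force: 0.0
```

```bash
cat > w.py <<'E'
import sys
from h import *
from scipy.spatial.transform import Rotation as Ro
s=env.state(); d=env.grab_frame("wrist"); f=d["frame"]
T=np.array(d["T_tool_cam"]); fl=192/np.tan(np.radians(d["vertical_fov"])/2)
print(s["ee_pos"],s["ee_rot"],s["gripper_width"],s["time_s"],s["force"],s["qpos"])
Rw=Ro.from_euler("xyz",s["ee_rot"],degrees=True).as_matrix()
Rc=(Rw@T[:3,:3]).T; c=Rw@T[:3,3]+s["ee_pos"]
np.savez("wrist",f=f,K=np.array([[fl,0,d["cx"]],[0,fl,d["cy"]],[0,0,1]]),R=Rc,t=-Rc@c)
cv2.imwrite(f"pics/{sys.argv[1]}.png",cv2.resize(f[...,::-1],(800,600)))
E
python3 w.py wrist2
```

```text
[ 617.05093784 -203.2666016   213.50123803] [-1.79964403e+02 -3.07560401e-02  1.05730887e+02] 70.18559760642025 3.025 [-0.53306871 -0.83451245 -0.90552281] [-1.92494637e+01  2.51769518e+01  7.90218449e+01  4.94229098e-03
  7.58480020e+01 -3.49815710e+01]
```

View pics/wrist2.png

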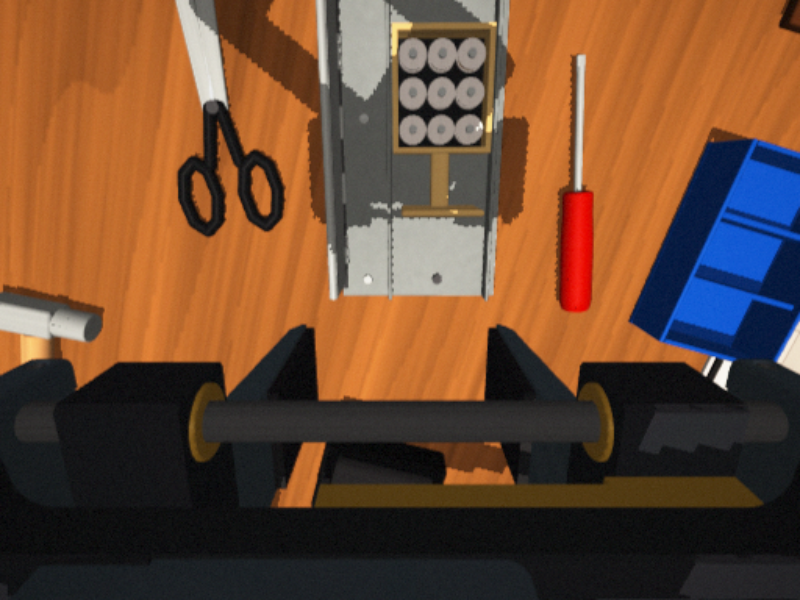

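The wrist view shows the chute's upstream end at (333–493, 297), the push plate's top at (403–485, 211) and the gate's top edge running from (333, 298) to (318, 60). I'll refine the chute frame from these.

```bash
python3 - <<'E'
from h import *
d=np.load("wrist.npz");K,R,t=d["K"],d["R"],d["t"]; C=np.load("chute.npz"); o,M=C["o"],C["M"]
for n,u,v,z in [("base-y",493,299,6),("base+y",345,294,6),("+rail up",390,290,20),("+rail dn",389,20,20),("-rail up",490,290,24),("-rail dn",506,20,24),("gate up top",334,298,60),("gate dn top",319,60,60),("plateL",403,211,58),("plateR",485,211,58),("trayRL",394,151,38),("trayRR",491,151,38),("trayFL",393,25,38),("finL",306,328,213.5),("finR",497,328,213.5)]:
    print(n,((plane([u/1.5625,v/1.5625],z,K,R,t)[0][:2]-o)@M).round(1))
print("tcp",(np.array([617.05,-203.27])-o)@M)
E
```

```text
base-y [-248.6  -54. ]
base+y [-244.2   76.2]
+rail up [-236.8   36.3]
+rail dn [-35.5  36. ]
-rail up [-235.6  -47.2]
-rail dn [-36.5 -47.4]
gate up top [-232.4   77.6]
gate dn top [-70.2  81.1]
plateL [-167.8   25.8]
plateR [-167.8  -33.2]
trayRL [-126.    32.4]
trayRR [-125.9  -39.1]
trayFL [-43.7  32.9]
finL [-201.2   65.7]
finR [-201.   -11.6]
tcp [-216.57516175   27.28873084]
```

send_rows(
  motion=[
    {"tx":0,"ty":0.012,"tz":0.09,"rx":0,"ry":0,"rz":0,"gripper":-0.54},
    {"tx":0,"ty":0,"tz":0.09,"rx":0,"ry":0,"rz":0,"gripper":-0.54},
    {"tx":0,"ty":0,"tz":0.09,"rx":0,"ry":0,"rz":0,"gripper":-0.54},
    {"tx":0,"ty":0,"tz":0.06,"rx":0,"ry":0,"rz":0,"gripper":-0.54},
    {"tx":0,"ty":0,"tz":0.041,"rx":0,"ry":0,"rz":0,"gripper":-0.54},
    {"tx":0,"ty":0,"tz":0,"rx":0,"ry":0,"rz":0,"gripper":-0.54},
  ],
)

```text
time_s: 3.82
ee_pos: [621.7, -201.2, 26.5]
ee_rot: [-179.8, -0.1, 105.7]
force: [-0.2, -0.7, 0.1]
gripper_width: 70.5
gripper_force: 0.0
```

send_rows(
  motion=[
    {"tx":0,"ty":-0.008,"tz":0,"rx":0,"ry":0,"rz":0,"gripper":-0.54},
    {"tx":0,"ty":-0.008,"tz":0,"rx":0,"ry":0,"rz":0,"gripper":-0.54},
    {"tx":0,"ty":-0.008,"tz":0,"rx":0,"ry":0,"rz":0,"gripper":-0.54},
    {"tx":0,"ty":-0.008,"tz":0,"rx":0,"ry":0,"rz":0,"gripper":-0.54},
    {"tx":0,"ty":0,"tz":0,"rx":0,"ry":0,"rz":0,"gripper":-0.54},
    {"tx":0,"ty":0,"tz":0,"rx":0,"ry":0,"rz":0,"gripper":-0.54},
  ],
)

```text
time_s: 4.58
ee_pos: [608.4, -206.3, 29.1]
ee_rot: [179.9, 0.1, 105.6]
force: [3.3, -0.2, 3.0]
gripper_width: 70.3
gripper_force: 1.7
```

```bash
python3 w.py wrist3; python3 - <<'E'
from h import *
C=np.load("chute.npz"); o,M=C["o"],C["M"]
print((env.state()["ee_pos"][:2]-o)@M)
a=np.load("wrist.npz")["f"]; f,*_=grab("top")
b=cv2.resize(f[140:225,225:355],(780,510),interpolation=cv2.INTER_CUBIC)
cv2.imwrite("pics/both.png",np.vstack([cv2.resize(a,(480,300))[...,::-1],cv2.resize(b,(480,300))[...,::-1]]))
E
```

```text
[ 608.35452046 -206.27794208   29.07938415] [1.79907259e+02 6.18191450e-02 1.05615242e+02] 70.32354827503985 4.575 [ 3.30960135 -0.19590661  3.00225268] [-1.97580206e+01  3.31575130e+01  9.38269962e+01  4.11333277e-03
  5.29040826e+01 -3.53757901e+01]
[-217.08218602   36.49292558]
```

View pics/both.png

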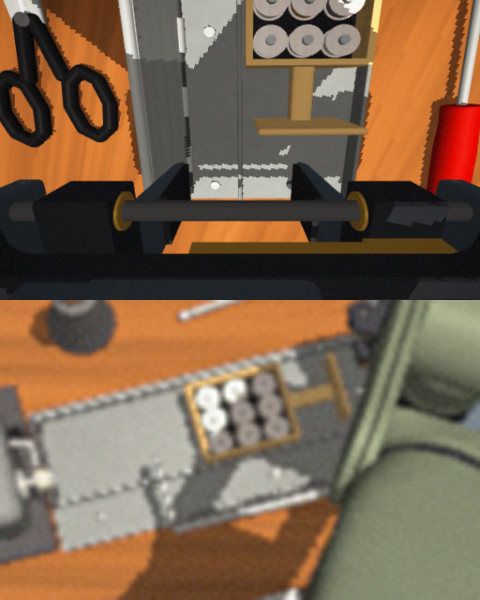

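```bash
python3 - <<'E'
from h import *
from scipy.optimize import brentq
d=np.load("wrist.npz");K,R,t=d["K"],d["R"],d["t"]; C=np.load("chute.npz"); o,M=C["o"],C["M"]
for u,v in((127,50),(137,50),(183,50),(239,50)):
    p=[u*512/480,v*384/300]
    y=lambda z:((plane(p,z,K,R,t)[0][:2]-o)@M)[1]+4.2
    g=lambda a:y(8+52*np.cos(a))-80-52*np.sin(a)
    print(u,y(20),y(8), brentq(g,-.6,1.2) if g(-.6)*g(1.2)<0 else None)
f=d["f"]; cv2.imwrite("pics/z.png",cv2.resize(f[:230,110:310,::-1],(520,598)))
E
```

```text
127 110.78942527192208 115.44464688602271 0.3185737358755906
137 104.61155499688478 108.85403970685181 0.21072118415613528
183 76.18197019109972 78.52510475349956 -0.22067615849002567
239 41.54678330984227 41.575978088621014 None
```

View pics/z.png

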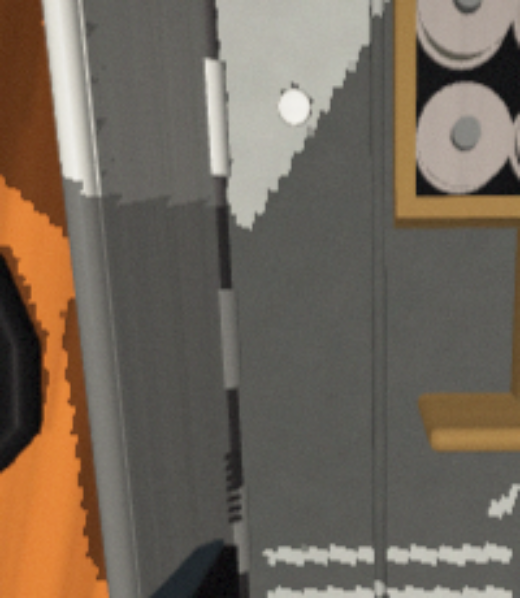

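The gate's top edge (outer line at u≈127, inner at u≈137) puts it about 0.25–0.3 rad open. I'll tip it a little further.

send_rows(
  motion=[
    {"tx":0,"ty":-0.006,"tz":0,"rx":0,"ry":0,"rz":0,"gripper":-0.54},
    {"tx":0,"ty":-0.006,"tz":0,"rx":0,"ry":0,"rz":0,"gripper":-0.54},
    {"tx":0,"ty":0,"tz":0,"rx":0,"ry":0,"rz":0,"gripper":-0.54},
    {"tx":0,"ty":0,"tz":0,"rx":0,"ry":0,"rz":0,"gripper":-0.54},
  ],
)

```text
time_s: 5.18
ee_pos: [601.8, -207.5, 28.2]
ee_rot: [180.0, -0.0, 105.6]
force: [4.6, 0.6, -1.1]
gripper_width: 70.4
gripper_force: 1.8
```

```bash
python3 w.py wrist4; python3 - <<'E'
from h import *
d=np.load("wrist.npz");f=d["f"]; cv2.imwrite("pics/z2.png",cv2.resize(f[:230,90:310,::-1],(572,598)))
C=np.load("chute.npz"); o,M=C["o"],C["M"]
print((env.state()["ee_pos"][:2]-o)@M)
E
```

```text
[ 601.81440493 -207.53939416   28.21546261] [ 1.79996914e+02 -1.90341214e-02  1.05598626e+02] 70.39873884163073 5.175 [ 4.59207481  0.57816343 -1.0537856 ] [-2.00712686e+01  3.28361851e+01  9.46313671e+01  2.17470744e-02
  5.25410419e+01 -3.56831218e+01]
[-216.55981007   43.0658384 ]
```

View pics/z2.png

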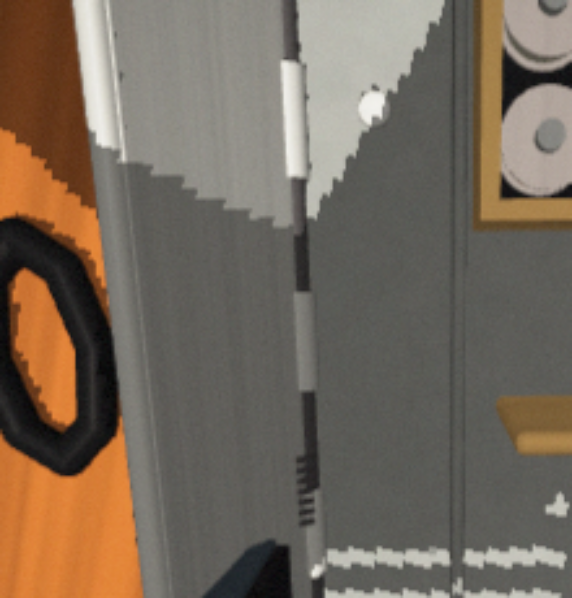

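The gate leans further: its outer edge is now at about (97, 166) and its inner edge at (122, 166) in this crop.

```bash
python3 - <<'E'
from h import *
from scipy.optimize import brentq
d=np.load("wrist.npz");K,R,t=d["K"],d["R"],d["t"]; C=np.load("chute.npz"); o,M=C["o"],C["M"]
for u,th in((97,3),(122,0),(458,0),(293,0)):
    p=[90+u/2.6,166/2.6]
    y=lambda z:((plane(p,z,K,R,t)[0][:2]-o)@M)[1]+4.2
    g=lambda a:y(8+52*np.cos(a)-th*np.sin(a))-80-52*np.sin(a)-th*np.cos(a)
    print(u,y(20),y(6),brentq(g,-.6,1.2) if g(-.6)*g(1.2)<0 else None)
E
```

```text
97 121.87545542316984 127.70027538455315 0.5286013589587265
122 116.32322607768194 121.71345867735583 0.4578378949700868
458 41.68412933261642 41.23216664164236 None
293 78.34124336221512 80.7585278659644 -0.1631469886384361
```

send_rows(
  motion=[
    {"tx":0.016,"ty":-0.002,"tz":0,"rx":0,"ry":0,"rz":0,"gripper":-0.54},
    {"tx":0.016,"ty":0,"tz":0,"rx":0,"ry":0,"rz":0,"gripper":-0.54},
    {"tx":0.012,"ty":0,"tz":0,"rx":0,"ry":0,"rz":0,"gripper":-0.54},
    {"tx":0.008,"ty":0,"tz":0,"rx":0,"ry":0,"rz":0,"gripper":-0.54},
    {"tx":0.008,"ty":0,"tz":0,"rx":0,"ry":0,"rz":0,"gripper":-0.54},
    {"tx":0.008,"ty":0,"tz":0,"rx":0,"ry":0,"rz":0,"gripper":-0.54},
    {"tx":0.012,"ty":0,"tz":0,"rx":0,"ry":0,"rz":0,"gripper":-0.54},
    {"tx":0.012,"ty":0,"tz":0,"rx":0,"ry":0,"rz":0,"gripper":-0.54},
  ],
)

```text
time_s: 6.22
ee_pos: [588.8, -164.0, 28.6]
ee_rot: [180.0, 0.1, 105.6]
force: [5.0, -3.9, 1.9]
gripper_width: 70.2
gripper_force: 2.6
```

```bash
python3 w.py wrist5; python3 - <<'E'
from h import *
d=np.load("wrist.npz");f=d["f"]; cv2.imwrite("pics/z3.png",f[:,:,::-1])
C=np.load("chute.npz"); o,M=C["o"],C["M"]
s=env.state();print((s["ee_pos"][:2]-o)@M,s["force"][:2]@M)
E
```

```text
[ 588.76770997 -163.96290898   28.5917379 ] [1.79961965e+02 6.22848055e-02 1.05602848e+02] 70.24007173444807 6.225 [ 4.99897828 -3.85749414  1.88802085] [-1.66220725e+01  3.09183021e+01  9.84062931e+01 -4.19344749e-02
  5.06100236e+01 -3.21983478e+01]
[-170.29637954   43.96460859] [-2.93510792 -3.54948689]
```

View pics/z3.png

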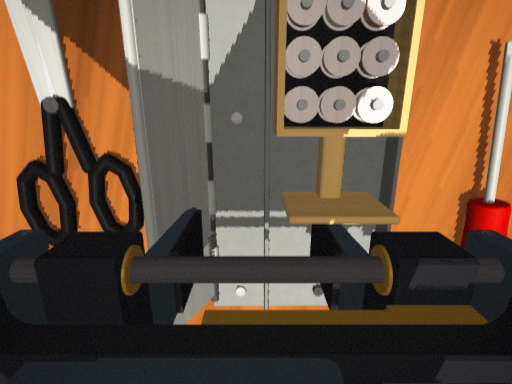

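Finger A bears on the plate (285–398, 222 px), and the gate is well open on the left (edge u≈125–150). I'll carry on pushing.

send_rows(
  motion=[
    {"tx":0.012,"ty":0,"tz":0,"rx":0,"ry":0,"rz":0,"gripper":-0.54},
    {"tx":0.012,"ty":0,"tz":0,"rx":0,"ry":0,"rz":0,"gripper":-0.54},
    {"tx":0.012,"ty":0,"tz":0,"rx":0,"ry":0,"rz":0,"gripper":-0.54},
    {"tx":0.012,"ty":0,"tz":0,"rx":0,"ry":0,"rz":0,"gripper":-0.54},
    {"tx":0.012,"ty":0,"tz":0,"rx":0,"ry":0,"rz":0,"gripper":-0.54},
    {"tx":0.012,"ty":0,"tz":0,"rx":0,"ry":0,"rz":0,"gripper":-0.54},
    {"tx":0.012,"ty":0,"tz":0,"rx":0,"ry":0,"rz":0,"gripper":-0.54},
    {"tx":0.012,"ty":0,"tz":0,"rx":0,"ry":0,"rz":0,"gripper":-0.54},
    {"tx":0.012,"ty":0,"tz":0,"rx":0,"ry":0,"rz":0,"gripper":-0.54},
    {"tx":0.012,"ty":0,"tz":0,"rx":0,"ry":0,"rz":0,"gripper":-0.54},
    {"tx":0.012,"ty":0,"tz":0,"rx":0,"ry":0,"rz":0,"gripper":-0.54},
  ],
)

```text
time_s: 7.65
ee_pos: [571.0, -100.5, 28.6]
ee_rot: [180.0, 0.1, 105.6]
force: [3.8, -3.1, 1.4]
gripper_width: 70.4
gripper_force: 2.6
```

send_rows(
  motion=[
    {"tx":0.012,"ty":0,"tz":0,"rx":0,"ry":0,"rz":0,"gripper":-0.54},
    {"tx":0.012,"ty":0,"tz":0,"rx":0,"ry":0,"rz":0,"gripper":-0.54},
    {"tx":0.012,"ty":0,"tz":0,"rx":0,"ry":0,"rz":0,"gripper":-0.54},
    {"tx":0.012,"ty":0,"tz":0,"rx":0,"ry":0,"rz":0,"gripper":-0.54},
    {"tx":0.012,"ty":0,"tz":0,"rx":0,"ry":0,"rz":0,"gripper":-0.54},
    {"tx":0.012,"ty":0,"tz":0,"rx":0,"ry":0,"rz":0,"gripper":-0.54},
  ],
)

```text
time_s: 8.4
ee_pos: [561.3, -65.8, 28.6]
ee_rot: [180.0, 0.1, 105.6]
force: [5.2, -2.9, 3.4]
gripper_width: 70.1
gripper_force: 2.6
```

```bash
python3 w.py wrist6; python3 - <<'E'
from h import *
C=np.load("chute.npz"); o,M=C["o"],C["M"]
s=env.state();print((s["ee_pos"][:2]-o)@M,s["force"][:2]@M)
E
```

```text
[561.31428601 -65.80129366  28.61236754] [1.79971849e+02 6.32490609e-02 1.05617839e+02] 70.05284183321827 8.4 [ 5.15334863 -2.87632501  3.35644641] [-7.82423989e+00  2.76238400e+01  1.04889286e+02 -6.35822148e-02
  4.74359028e+01 -2.33991076e+01]
[-68.44703386  44.02415955] [-2.58488344 -3.91712431]
```

View pics/wrist6.png

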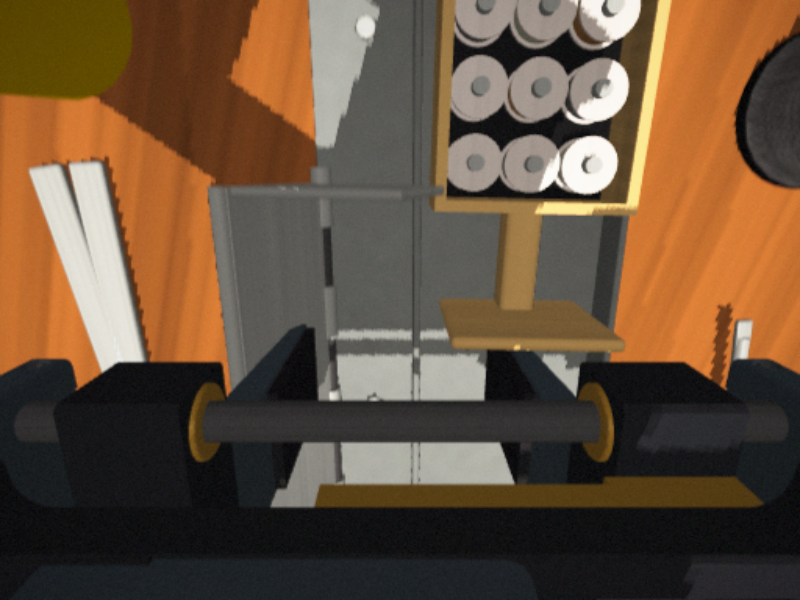

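The flange (215–440, 190 px) rides clear above the rear left corner of the tray, and the rack has about 15 mm to go. I'll creep the rest.

send_rows(
  motion=[
    {"tx":0.008,"ty":0,"tz":0,"rx":0,"ry":0,"rz":0,"gripper":-0.54},
    {"tx":0.008,"ty":0,"tz":0,"rx":0,"ry":0,"rz":0,"gripper":-0.54},
    {"tx":0.006,"ty":0,"tz":0,"rx":0,"ry":0,"rz":0,"gripper":-0.54},
    {"tx":0.004,"ty":0,"tz":0,"rx":0,"ry":0,"rz":0,"gripper":-0.54},
    {"tx":0,"ty":0,"tz":0,"rx":0,"ry":0,"rz":0,"gripper":-0.54},
  ],
)

```text
time_s: 9.07
ee_pos: [557.7, -53.2, 28.6]
ee_rot: [180.0, 0.0, 105.6]
force: [4.8, -2.5, 3.1]
gripper_width: 70.2
gripper_force: 2.3
```

send_rows(
  motion=[
    {"tx":0.003,"ty":0,"tz":0,"rx":0,"ry":0,"rz":0,"gripper":-0.54},
    {"tx":0.003,"ty":0,"tz":0,"rx":0,"ry":0,"rz":0,"gripper":-0.54},
  ],
)

```text
time_s: 9.32
ee_pos: [558.6, -51.7, 29.0]
ee_rot: [179.8, 0.2, 105.6]
force: [6.7, -8.7, 1.6]
gripper_width: 70.2
gripper_force: 5.9
```

send_rows(
  motion=[
    {"tx":0.003,"ty":0,"tz":0,"rx":0,"ry":0,"rz":0,"gripper":-0.54},
  ],
)

```text
time_s: 9.45
ee_pos: [559.4, -51.1, 29.4]
ee_rot: [179.7, 0.3, 105.6]
force: [9.5, -11.9, 2.3]
gripper_width: 70.2
gripper_force: 7.7
```

The force is climbing at the expected position, so the rack is home. I'll back off, let the gate shut, then lift.

send_rows(
  motion=[
    {"tx":-0.01,"ty":0,"tz":0,"rx":0,"ry":0,"rz":0,"gripper":-0.54},
    {"tx":-0.008,"ty":0,"tz":0,"rx":0,"ry":0,"rz":0,"gripper":-0.54},
    {"tx":0,"ty":0,"tz":0,"rx":0,"ry":0,"rz":0,"gripper":-0.54},
  ],
)

```text
time_s: 9.82
ee_pos: [557.9, -56.7, 28.1]
ee_rot: [-179.9, -0.1, 105.6]
force: [3.2, 3.6, 2.5]
gripper_width: 70.3
gripper_force: 1.9
```

```bash
python3 w.py wrist7; python3 - <<'E'
from h import *
C=np.load("chute.npz"); o,M=C["o"],C["M"]
s=env.state();print((s["ee_pos"][:2]-o)@M,s["force"][:2]@M)
# tray edge height-38 points: orange/yellow wood mask extents
d=np.load("wrist.npz");K,R,t=d["K"],d["R"],d["t"];f=d["f"]
h=cv2.cvtColor(f,cv2.COLOR_RGB2HSV)
m=cv2.inRange(h,(17,90,60),(26,255,255))
n,l,st,c=cv2.connectedComponentsWithStats(m)
for i in range(1,n):
    if st[i,4]>150:
        x,y,w,hh,a=st[i]; print(st[i])
for r in range(60,160,10):
    print(r,f[r,330],end=" ")
for (u,v) in ((280,0),):pass
np.save("m",m)
E
```

```text
[557.94202073 -56.72011926  28.12194596] [-1.79918073e+02 -8.77507105e-02  1.05573397e+02] 70.26052798327021 9.825 [3.16108523 3.57165242 2.47691575] [-7.00936620e+00  2.74182810e+01  1.05386082e+02  6.74324638e-02
  4.73049992e+01 -2.26285991e+01]
[-59.49227653  44.58296419] [ 3.37433919 -3.00663145]
[   0    0   89   82 6711]
[ 277    0  154  218 9315]
[121 245  23  51 572]
[370 245  23  51 569]
[ 201  305  287   20 4542]
60 [76 50 27] 70 [19 19 19] 80 [12 14 14] 90 [165 153 144] 100 [166 152 145] 110 [145 132 127] 120 [133 102  62] 130 [153 117  69] 140 [163 125  76] 150 [160 124  72]
```

send_rows(
  motion=[
    {"tx":0,"ty":0.012,"tz":0,"rx":0,"ry":0,"rz":0,"gripper":-0.54},
    {"tx":0,"ty":0.012,"tz":0,"rx":0,"ry":0,"rz":0,"gripper":-0.54},
    {"tx":0,"ty":0.012,"tz":0,"rx":0,"ry":0,"rz":0,"gripper":-0.54},
    {"tx":0,"ty":0.012,"tz":0,"rx":0,"ry":0,"rz":0,"gripper":-0.54},
    {"tx":0,"ty":0,"tz":0,"rx":0,"ry":0,"rz":0,"gripper":-0.54},
  ],
)

```text
time_s: 10.5
ee_pos: [581.7, -50.7, 28.0]
ee_rot: [-179.9, -0.0, 105.6]
force: [-0.7, -0.2, 0.5]
gripper_width: 70.3
gripper_force: 0.0
```

send_rows(
  motion=[
    {"tx":0,"ty":0,"tz":-0.05,"rx":0,"ry":0,"rz":0,"gripper":-0.54},
    {"tx":0,"ty":0,"tz":-0.08,"rx":0,"ry":0,"rz":0,"gripper":-0.54},
    {"tx":0,"ty":0,"tz":-0.08,"rx":0,"ry":0,"rz":0,"gripper":-0.54},
    {"tx":0,"ty":0,"tz":-0.08,"rx":0,"ry":0,"rz":0,"gripper":-0.54},
    {"tx":0,"ty":0,"tz":-0.05,"rx":0,"ry":0,"rz":0,"gripper":-0.54},
    {"tx":0,"ty":0,"tz":0,"rx":0,"ry":0,"rz":0,"gripper":-0.54},
    {"tx":0,"ty":0,"tz":0,"rx":0,"ry":0,"rz":0,"gripper":-0.54},
  ],
)

```text
time_s: 11.38
ee_pos: [580.8, -50.7, 197.0]
ee_rot: [-179.9, -0.1, 105.6]
force: [0.5, -0.5, -0.7]
gripper_width: 70.1
gripper_force: 0.0
```

```bash
python3 w.py wrist8
```

```text
[580.81319322 -50.69632272 196.96279801] [-1.79851546e+02 -5.95406061e-02  1.05606280e+02] 70.1095307724502 11.375 [ 0.53292275 -0.53446017 -0.67208986] [-6.11885390e+00  1.97434327e+01  9.00152953e+01  3.82519613e-04
  7.04012207e+01 -2.17253394e+01]
```

View pics/wrist8.png

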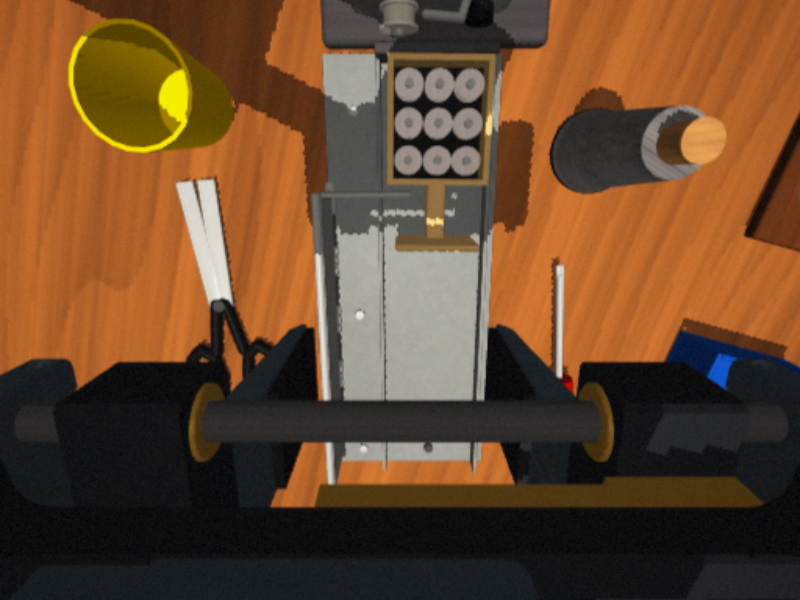

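The gate is shut with its flange (315–410, 195 px) between the tray (rear edge v≈183) and the push plate, and the tray front (v≈55) is at the end stop. I'll check the numbers and hand in.

```bash
python3 - <<'E'
from h import *
d=np.load("wrist.npz");K,R,t=d["K"],d["R"],d["t"]; C=np.load("chute.npz"); o,M=C["o"],C["M"]
for n,u,v,z in [("front",440,55,38),("rear",440,183,38),("flange",350,192,60),("stop top edge",440,50,36),("plate",435,248,58)]:
    print(n,((plane([u/1.5625,v/1.5625],z,K,R,t)[0][:2]-o)@M).round(1))
E
```

```text
front [90.8 -4.8]
rear [ 8.3 -6.7]
flange [ 3.1 55.3]
stop top edge [94.3 -4.9]
plate [-35.1  -2.6]
```

```bash
python3 -c "
from workcell import env
print(env.job_done())"
```

```text
the job is handed in; nothing more can be done
None
```

I handed the job in at about 11 s of the 45 s allowed; no verdict came back. In the last wrist picture the rack is home (origin measured at chute x ≈ 51 mm), the gate is shut behind the tray, the arm is clear and nothing else looks disturbed.

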